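# Try the freewheel of the sample turntable both ways

### The arm

A 6-joint arm with a two-finger parallel gripper is mounted at the origin on a cart in front of the work surface, level with it; the furniture and walls round the work are solid. World frame = base frame: x ahead of the robot, y to its left, z up, the work surface at z = 0. Lengths are in m, angles in rad, forces in N, time in s.
With the tool pointing down it reaches from about 0.3 to 0.75 m from the base axis. Payload 8.5 kg.
Tool frame: the origin (TCP) lies on the centre line of the jaws, within the pads' length; the fingertips stand 8 mm ahead of it and the grasp point (between the pads) lies 11 mm behind it; z points along the fingers, y is the line along which they close (so a half turn about z gives the same grasp; the last joint's range is limited). The gripper opens to 88 mm and grips with 3 to 60 N. Pads are 18 mm wide; open, the fingers measure 123 mm over their backs; the gripper's body (75 mm by 187 mm) begins 45 mm behind the grasp point.
Start: joints at [0.943, 0.381, 1.297, -0, 1.464, -0.215], TCP at [0.221, 0.504, 0.247] pointing down, gripper open.
Joint ranges: [-3.11, 3.11], [-0.89, 2.33], [0.22, 2.48], [-1.42, 4.56], [0.17, 2.85], [-2.88, 2.88]. Speed limits (rad/s): [2.39, 2.39, 3.14, 3.14, 3.14, 3.14].

### API

Orientations are given as a rotation vector (axis times angle).
In Python, from plant import read_state, viewer, arm gives the robot as it stands.
- The arm moves only by the shell command python3 -m creep 'ROWS'. ROWS is JSON, a list of rows, each a list of 7 numbers: the shift along the tool's x, y, z in cm, then the turn, a rotation vector about the tool's x, y, z in rad, then the gripper command: -1 is fully open, 1 is shut, values between are in proportion. In form: [[tx, ty, tz, wx, wy, wz, jaw], ...]. A call has 1 to 20 rows; each row shifts and turns the commanded pose from where the row before left it, along the tool's axes as they then stand; what a row does not reach is not made up. A row lasts 1/10 s, in which the tool goes at most 50 mm and 8.59 degrees, less where a joint would pass 70% of its speed; a pose out of reach is approached as far as the arm can. A call is refused whole if a number of a shift passes 5 or a number of a turn 0.15, either way. A call with a gripper value outside its range is refused whole. The fingers move at their own pace and stop on an object; the grip force is fixed at half the most. Time passes only in rows, so rows that do not move let the fingers close. It gives the time, the measured TCP pose, the force, the opening and the grip force at its end, in the units of the state.
- read_state(): the state, without advancing time (a new reading comes with each control period).
- viewer.read_camera(name): name is "side" or "top"; returns a dict with "frame" (400x640x3 uint8, red, green, blue), "fx", "fy", "cx", "cy" (pixels), "view" (4x4, takes a point from world to camera coordinates). Camera axes: x right, y up, looking along -z (the intrinsics and any distortion apply to the point x, -y, -z); pixel columns grow to the right and rows downward; lengths in m; the calibration is good to about 2 mm. A picture is of the moment at which its call begins. There is no depth.
- arm.job_done(): hands the job in; it is judged then, once.
The state is a dict: "time": time; "joint_positions": joint angles; "joint_vel": joint speeds; "joint_efforts": joint torques, N m; "position": TCP position; "orientation": TCP orientation; "contact_force": force on the tool from outside, world axes, zero at the start; "wrist_torque": the same for the moment, N m; "opening": finger opening in m; "grip_force": force on a finger pad.
Only numpy, scipy, OpenCV 4.12 (cv2) and the standard library are available. Lean on these libraries where they do the work, as an engineer would, in place of code of your own. Each camera call takes 0.05 s, during which the arm holds its last target. There are 200 camera calls.

### The job

Try out the freewheel of the small ratchet turntable on the bench by its lever. First swing the lever fully clockwise (seen from above) to its stop: it should click over and leave the plate standing. Then swing it fully counter-clockwise to its other stop, so that it grips and carries the plate round with it, and let go of the lever there; do not touch the plate, toothed wheel or puck themselves.

Things in the scene. Friction and masses are not known exactly. Their poses are not given: they have to be found in the camera images.
- index_lever (a joint): angle of the turntable's lever about the turntable's upright axis, rad; grows counter-clockwise seen from above; the clockwise stop is at -0.65, the counter-clockwise stop at +0.65. Turning clockwise it runs free with light clicking; turning counter-clockwise it grips within 18 degrees and then carries the plate with it at about 3 N on the knob. It stays where it is left.
- lever_knob (a point): point on the axis of the lever's upright round black knob (24 mm diameter, plain cylinder, from 25 to 80 mm above the bench), 60 mm above the bench and 115 mm from the turntable's axis. The knob is fixed to a flat steel lever arm (22 mm wide, 17 to 25 mm above the bench) that points from the turntable towards the robot side and turns with it; grip the knob from above and carry it along the circle about the axis, or push it from the side.
- sample_plate: the turntable's round turning part: toothed steel wheel (86 mm over the teeth, 26 to 34 mm above the bench), on it an aluminium plate of 68 mm diameter (top 42 mm above the bench) and a white puck of 43 mm diameter (top 53 mm above the bench). Origin on the turntable's upright axis at bench height, z up, so it gives the centre of the lever's circle. It stands on a fixed aluminium disc base of 128 mm diameter, 16 mm high. Not to be touched.
- plate_pin (a point): top of the thin steel index pin (6 mm diameter, top 53 mm above the bench) on the rim of the plate, 29 mm from the axis; it shows how far the plate has turned

How it is judged:
By the outcome, as a careful person would: the job done as asked, in the order asked, and still so for the second after the job is handed in, with the robot touching nothing.
It also fails if it takes over 43 s, if anything falls off the work surface, if the arm or the gripper's body presses on something with over 40 N, if the wrist force passes 120 N, or if a joint passes its speed limit or range.

## Working session

There is one attempt and no reset: what is moved stays moved. The work goes in short steps, Python scripts to look and compute and a shell command to move; the robot and the scene stay as the last step left them, time stands still between calls to the robot, and variables do not carry over. Pictures are saved under pics/ and viewed, at most 10 in all, crops included, and the job is handed in when it is done.

```bash
mkdir -p pics; python3 - <<'E'
from plant import read_state, viewer, arm
import cv2
for n in("top","side"):
    c=viewer.read_camera(n); cv2.imwrite(f"pics/{n}0.png",c["frame"][:,:,::-1]); print({k:(v if k!="view" else v.round(4).tolist()) for k,v in c.items() if k!="frame"})
print(read_state())
E
```

```text
{'fx': 475.5186252937432, 'fy': 475.5186252937432, 'cx': 315.6545597305783, 'cy': 195.35787070283646, 'view': [[-0.0038, -0.9999, -0.0136, 0.1405], [0.9825, -0.0063, 0.186, -0.5784], [-0.1861, -0.0127, 0.9824, -0.8031], [0.0, 0.0, 0.0, 1.0]]}
{'fx': 497.74142806796743, 'fy': 497.74142806796743, 'cx': 312.5425144528072, 'cy': 208.48558891897193, 'view': [[0.9889, -0.1484, -0.0083, -0.5364], [0.0684, 0.4051, 0.9117, -0.1601], [-0.132, -0.9021, 0.4108, -0.6967], [0.0, 0.0, 0.0, 1.0]]}
{'time': 0.1, 'joint_positions': array([ 9.42662199e-01,  3.81122313e-01,  1.29816552e+00,  2.56243747e-05,
        1.46357053e+00, -2.15299798e-01]), 'joint_vel': array([-1.60761723e-03, -7.39741752e-04, -2.75825181e-03,  7.19962815e-04,
       -7.68204459e-05,  5.17987734e-04]), 'joint_efforts': array([ 3.03588407e-03, -4.38655508e+01, -2.24913204e+01,  7.13803782e-02,
        3.42676020e-02, -1.09813010e-05]), 'position': array([0.22051827, 0.50359928, 0.24620945]), 'orientation': array([-6.43776567e-01, -3.07437016e+00,  1.79729068e-03]), 'contact_force': array([ 0.19828316, -0.26082798,  0.63755534]), 'wrist_torque': array([ 0.0271413 ,  0.00880414, -0.02346143]), 'grip_force': 0.0, 'opening': 0.08804959942624577}
```

View pics/top0.png

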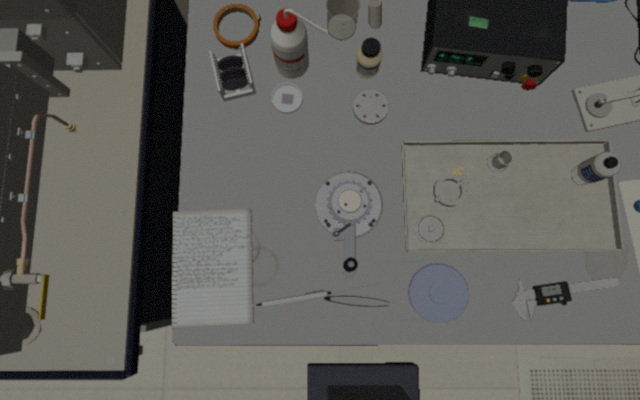

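View pics/side0.png

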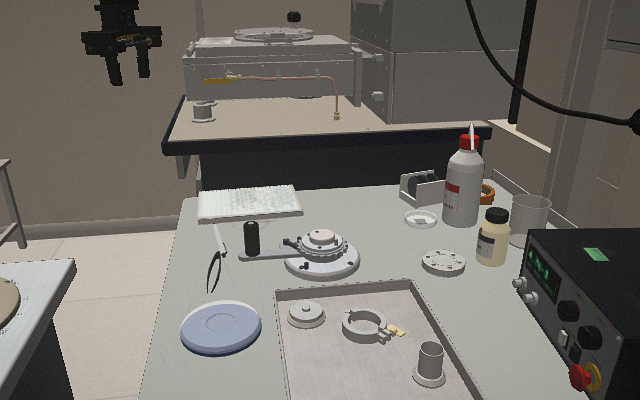

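The top view shows the turntable at about (349,203) and the knob at (350,265). In the side view the knob is at (252,238) and the puck at (322,236). I'll enlarge both.

```bash
python3 - <<'E'
import cv2,numpy as np
a=cv2.imread("pics/top0.png")[165:285,300:400]; b=cv2.imread("pics/side0.png")[210:290,225:375]
a=cv2.resize(a,None,fx=5,fy=5,interpolation=2)[:600,:400+100]; cv2.imwrite("pics/c1.png",a)
cv2.imwrite("pics/c2.png",cv2.resize(b,None,fx=5,fy=5,interpolation=2))
E
```

```text
(no output)
```

View pics/c1.png

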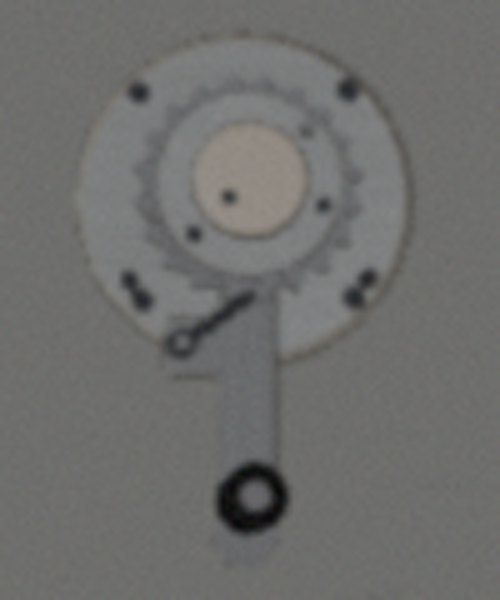

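View pics/c2.png

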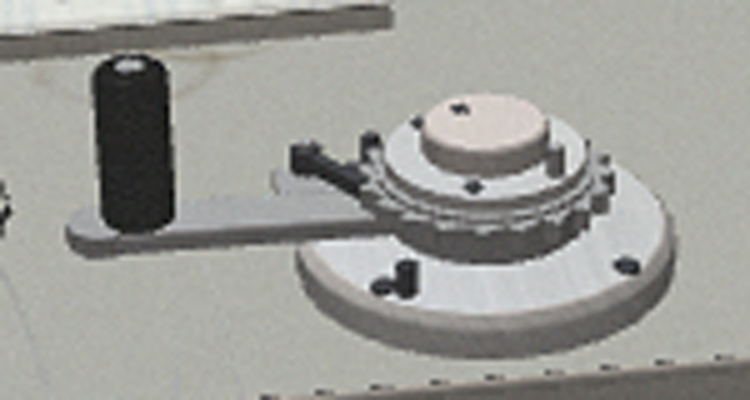

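The top crop shows the base centre at (348.6,204.6), the puck top at (350,201), the knob top at (350.4,264.4) and the pin at (361.4,191.2). In the side crop the puck top is at (322.2,234.4), the knob top at (251,223) and the pin at (336.2,240).

```bash
cat > h.py <<'E'
import numpy as np
from plant import viewer, read_state
from scipy.spatial.transform import Rotation as R
def back(c,u,v,z):
    V=c["view"]; d=V[:3,:3].T@np.array([(u-c["cx"])/c["fx"],-(v-c["cy"])/c["fy"],-1]); o=-V[:3,:3].T@V[:3,3]
    return o+d*(z-o[2])/d[2]
E
python3 - <<'E'
from h import *
t=viewer.read_camera("top"); s=viewer.read_camera("side")
for n,c,u,v,z in [("base",t,348.6,204.6,.016),("puck",t,350,201,.053),("knob",t,350.4,264.4,.08),("pin",t,361.4,191.2,.053),("puckS",s,322.2,234.4,.053),("knobS",s,251,223,.08),("pinS",s,336.2,240,.053)]: print(n,back(c,u,v,z).round(4))
print(R.from_rotvec(read_state()["orientation"]).as_matrix().round(3))
E
```

```text
base [0.5684 0.0762 0.016 ]
puck [0.5687 0.0757 0.053 ]
knob [0.4543 0.0785 0.08  ]
pin [0.5866 0.0548 0.053 ]
puckS [0.5701 0.0746 0.053 ]
knobS [0.4556 0.0809 0.08  ]
pinS [0.589  0.0515 0.053 ]
[[-0.916  0.401 -0.   ]
 [ 0.401  0.916 -0.001]
 [ 0.    -0.001 -1.   ]]
```

```bash
python3 -m creep '[[-1.92,-1.47,0.4,0,0,0,-1],[-1.92,-1.47,0.4,0,0,0,-1],[-1.92,-1.47,0.4,0,0,0,-1],[-1.92,-1.47,0.4,0,0,0,-1],[-1.92,-1.47,0.4,0,0,0,-1],[-1.92,-1.47,0.4,0,0,0,-1],[-1.92,-1.47,0.4,0,0,0,-1],[-1.92,-1.47,0.4,0,0,0,-1],[-1.92,-1.47,0.4,0,0,0,-1],[-1.92,-1.47,0.4,0,0,0,-1],[-1.92,-1.47,0.4,0,0,0,-1],[-1.92,-1.47,0.4,0,0,0,-1],[-1.92,-1.47,0.4,0,0,0,-1],[-1.92,-1.47,0.4,0,0,0,-1],[-1.92,-1.47,0.4,0,0,0,-1],[-1.92,-1.47,0.4,0,0,0,-1],[-1.92,-1.47,0.4,0,0,0,-1],[-1.92,-1.47,0.4,0,0,0,-1],[-1.92,-1.47,0.4,0,0,0,-1],[-1.92,-1.47,0.4,0,0,0,-1]]'
python3 -m creep '[[0,0,0,0,0,-0.1,-1],[0,0,0,0,0,-0.1,-1],[0,0,0,0,0,-0.1,-1],[0,0,0,0,0,-0.11,-1],[0,0,0,0,0,0,-1],[0,0,0,0,0,0,-1]]'
python3 -c "
from h import *
s=read_state();print(s['joint_positions'].round(3));print(R.from_rotvec(s['orientation']).as_matrix().round(3))"
```

```text
time: 2.2
position: [0.4548, 0.0795, 0.1665]
orientation: [-0.644, -3.075, -0.0]
contact_force: [0.1, -0.0, 0.5]
opening: 0.0879
grip_force: 0.0
time: 2.8
position: [0.4544, 0.0804, 0.1667]
orientation: [-0.009, -3.141, -0.0]
contact_force: [-0.2, 0.3, 0.9]
opening: 0.0878
grip_force: 0.0
[-0.082  0.311  1.664 -0.     1.167 -1.647]
[[-1.     0.006 -0.   ]
 [ 0.006  1.     0.   ]
 [ 0.     0.    -1.   ]]
```

```bash
python3 -m creep '[[0,0,1.45,0,0,0,-1],[0,0,1.45,0,0,0,-1],[0,0,1.45,0,0,0,-1],[0,0,1.45,0,0,0,-1],[0,0,1.45,0,0,0,-1],[0,0,1.45,0,0,0,-1],[0,0,1.45,0,0,0,-1],[0,0,1.4,0,0,0,-1],[0,0,0,0,0,0,0.2],[0,0,0,0,0,0,0.2],[0,0,0,0,0,0,0.2],[0,0,0,0,0,0,0.2],[0,0,0,0,0,0,0.2],[0,0,0,0,0,0,0.2]]'
python3 - <<'E'
from h import *
import cv2
t=viewer.read_camera("top")["frame"][165:285,280:420]; s=viewer.read_camera("side")["frame"][190:290,225:375]
f=lambda i,h:cv2.resize(i,(int(i.shape[1]*h/i.shape[0]),h))
cv2.imwrite("pics/d1.png",np.hstack([f(t,320),f(s,280+40)])[:,:800,::-1])
E
```

```text
time: 4.2
position: [0.4545, 0.0804, 0.0515]
orientation: [0.005, 3.141, -0.0]
contact_force: [0.8, -0.2, 0.1]
opening: 0.0423
grip_force: 0.0
```

View pics/d1.png

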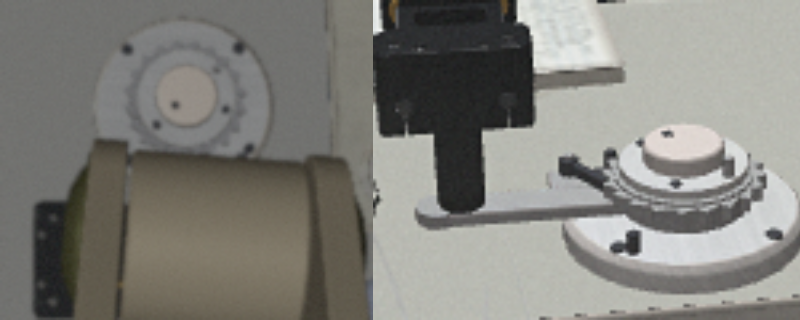

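The fingers straddle the knob with no contact. Next is the clockwise swing (tool +y, +turn about z).

```bash
python3 -m creep '[[-0.01,0.46,0,0,0,0.04,0.2],[-0.01,0.46,0,0,0,0.04,0.2],[-0.01,0.46,0,0,0,0.04,0.2],[-0.01,0.46,0,0,0,0.04,0.2],[-0.01,0.46,0,0,0,0.04,0.2],[-0.01,0.46,0,0,0,0.04,0.2],[-0.01,0.46,0,0,0,0.04,0.2],[-0.01,0.46,0,0,0,0.04,0.2]]'
python3 -m creep '[[-0.01,0.46,0,0,0,0.04,0.2],[-0.01,0.46,0,0,0,0.04,0.2],[-0.01,0.46,0,0,0,0.04,0.2],[-0.01,0.46,0,0,0,0.04,0.2],[-0.01,0.46,0,0,0,0.04,0.2],[-0.01,0.46,0,0,0,0.04,0.2],[0,0,0,0,0,0,0.2]]'
cat > k.py <<'E'
from h import *
s=read_state();M=R.from_rotvec(s["orientation"]).as_matrix();C=np.array([.569,.0755])
d=s["position"][:2]-C
print("t",s["time"],"ang",round(np.arctan2(-d[1],-d[0]),3),"r",np.hypot(*d).round(4),"yaw",round(np.arctan2(-M[0,1],M[1,1]),3),"F tool",(M.T@s["contact_force"]).round(1),"open",s["opening"].round(4),"z",s["position"][2].round(4))
E
python3 k.py
```

```text
time: 5.1
position: [0.4606, 0.1167, 0.0513]
orientation: [0.507, 3.1, -0.0]
contact_force: [0.5, -0.6, 0.4]
opening: 0.0353
grip_force: 0.2
time: 5.8
position: [0.4725, 0.1417, 0.0512]
orientation: [0.872, 3.018, 0.0]
contact_force: [-0.0, 0.3, 1.1]
opening: 0.0351
grip_force: 0.0Traceback (most recent call last):
  File "k.py", line 4, in <module>
    print("t",s["time"],"ang",round(np.arctan2(-d[1],-d[0]),3),"r",np.hypot(*d).round(4),"yaw",round(np.arctan2(-M[0,1],M[1,1]),3),"F tool",(M.T@s["contact_force"]).round(1),"open",s["opening"].round(4),"z",s["position"][2].round(4))
                                                                                                                                                                                     ^^^^^^^^^^^^^^^^^^
AttributeError: 'float' object has no attribute 'round'
```

Now slow steps to the stop.

```bash
sed -i 's/s\["opening"\].round(4)/round(s["opening"],4)/' k.py; python3 k.py
python3 -m creep '[[-0.01,0.23,0,0,0,0.02,0.2],[-0.01,0.23,0,0,0,0.02,0.2],[0,0.23,0,0,0,0.02,0.2],[0,0,0,0,0,0,0.2]]' >/dev/null; python3 k.py
python3 -m creep '[[0,0.23,0,0,0,0.02,0.2],[0,0.2,0,0,0,0.01,0.2],[0,0,0,0,0,0,0.2]]' >/dev/null; python3 k.py
```

```text
t 5.8 ang -0.601 r 0.117 yaw -0.563 F tool [ 0.2  0.2 -1.1] open 0.0351 z 0.0512
t 6.2 ang -0.66 r 0.1172 yaw -0.623 F tool [0.9 0.5 0.8] open 0.0355 z 0.0513
t 6.5 ang -0.696 r 0.1174 yaw -0.653 F tool [-0.5  0.  -0.2] open 0.0354 z 0.0512
```

```bash
for i in 1; do python3 -m creep '[[0,0.15,0,0,0,0,0.2],[0,0.15,0,0,0,0,0.2],[0,0,0,0,0,0,0.2]]' >/dev/null; python3 k.py; done
python3 - <<'E'
from h import *
import cv2
t=viewer.read_camera("top")["frame"][165:285,280:420]; s=viewer.read_camera("side")["frame"][190:290,225:375]
f=lambda i,h:cv2.resize(i,(int(i.shape[1]*h/i.shape[0]),h))
cv2.imwrite("pics/d2.png",np.hstack([f(t,320),f(s,320)])[:,:800,::-1])
E
```

```text
t 6.8 ang -0.704 r 0.1176 yaw -0.652 F tool [ -2.  -12.8  -3.7] open 0.0353 z 0.051
```

View pics/d2.png

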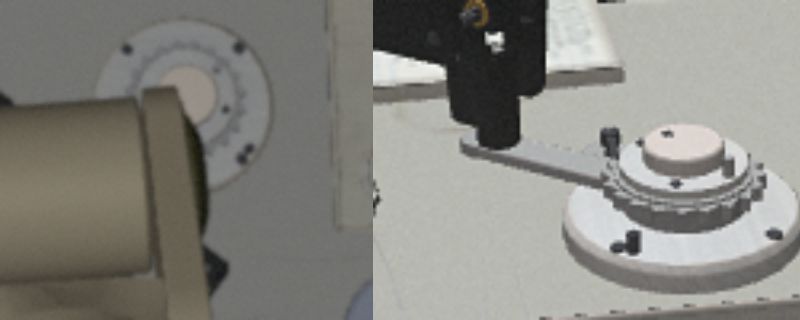

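The side view has the lever against its clockwise stop (12.8 N reaction, angle about -0.65). The pin is unmoved at (728,163), so the plate stayed put. Now the counter-clockwise swing.

```bash
python3 -m creep '[[-0.01,-0.46,0,0,0,-0.04,0.2],[-0.01,-0.46,0,0,0,-0.04,0.2],[-0.01,-0.46,0,0,0,-0.04,0.2],[-0.01,-0.46,0,0,0,-0.04,0.2],[-0.01,-0.46,0,0,0,-0.04,0.2],[-0.01,-0.46,0,0,0,-0.04,0.2],[-0.01,-0.46,0,0,0,-0.04,0.2],[-0.01,-0.46,0,0,0,-0.04,0.2],[-0.01,-0.46,0,0,0,-0.04,0.2],[-0.01,-0.46,0,0,0,-0.04,0.2],[-0.01,-0.46,0,0,0,-0.04,0.2],[-0.01,-0.46,0,0,0,-0.04,0.2],[-0.01,-0.46,0,0,0,-0.04,0.2],[-0.01,-0.46,0,0,0,-0.04,0.2],[-0.01,-0.46,0,0,0,-0.04,0.2],[-0.01,-0.46,0,0,0,-0.04,0.2]]' >/dev/null; python3 k.py
```

```text
t 8.5 ang -0.083 r 0.1131 yaw -0.011 F tool [2.7 4.6 0.5] open 0.0354 z 0.0511
```

```bash
python3 -m creep '[[0.02,-0.46,0,0,0,-0.036,0.2],[0.02,-0.46,0,0,0,-0.036,0.2],[0.02,-0.46,0,0,0,-0.036,0.2],[0.02,-0.46,0,0,0,-0.036,0.2],[0.02,-0.46,0,0,0,-0.036,0.2],[0.02,-0.46,0,0,0,-0.036,0.2],[0.02,-0.46,0,0,0,-0.036,0.2],[0.02,-0.46,0,0,0,-0.036,0.2],[0,-0.46,0,0,0,-0.04,0.2],[0,-0.46,0,0,0,-0.04,0.2],[0,-0.46,0,0,0,-0.04,0.2],[0,-0.46,0,0,0,-0.04,0.2],[0,-0.46,0,0,0,-0.04,0.2],[0,-0.46,0,0,0,-0.04,0.2],[0,-0.46,0,0,0,-0.04,0.2],[0,0,0,0,0,0,0.2]]' >/dev/null; python3 k.py
python3 -m creep '[[0,-0.23,0,0,0,-0.02,0.2],[0,-0.23,0,0,0,-0.02,0.2],[0,-0.23,0,0,0,-0.02,0.2],[0,0,0,0,0,0,0.2]]' >/dev/null; python3 k.py
```

```text
t 10.1 ang 0.532 r 0.113 yaw 0.555 F tool [ 1.3  1.8 -0.6] open 0.0348 z 0.0511
t 10.5 ang 0.596 r 0.1126 yaw 0.616 F tool [1.6 3.3 1.1] open 0.0356 z 0.0512
```

```bash
python3 -m creep '[[0.02,-0.23,0,0,0,-0.02,0.2],[0.02,-0.23,0,0,0,-0.02,0.2],[0.02,-0.23,0,0,0,-0.02,0.2],[0.02,-0.23,0,0,0,-0.01,0.2],[0,0,0,0,0,0,0.2]]' >/dev/null; python3 k.py
python3 -m creep '[[0,-0.15,0,0,0,0,0.2],[0,-0.15,0,0,0,0,0.2],[0,0,0,0,0,0,0.2]]' >/dev/null; python3 k.py
```

```text
t 11.0 ang 0.681 r 0.1131 yaw 0.685 F tool [0.3 0.7 0.6] open 0.0351 z 0.0514
t 11.3 ang 0.703 r 0.1134 yaw 0.685 F tool [ 0.4  2.2 -0.7] open 0.0353 z 0.0513
```

```bash
python3 -m creep '[[0,-0.15,0,0,0,0,0.2],[0,-0.1,0,0,0,0,0.2],[0,0,0,0,0,0,0.2]]' >/dev/null; python3 k.py
```

```text
t 11.6 ang 0.706 r 0.1135 yaw 0.685 F tool [-2.4 12.5 -5.2] open 0.0352 z 0.0511
```

Firm contact at the counter-clockwise stop. I'll open the gripper, rise clear and move aside to look.

```bash
python3 -m creep '[[0,0,0,0,0,0,-0.4],[0,0,0,0,0,0,-0.4],[0,0,0,0,0,0,-0.4],[0,0,0,0,0,0,-0.4],[0,0,0,0,0,0,-0.4],[0,0,0,0,0,0,-0.4]]' >/dev/null; python3 k.py
python3 -m creep '[[0,0,-1,0,0,0,-0.4],[0,0,-1,0,0,0,-0.4],[0,0,-1.5,0,0,0,-0.4],[0,0,-1.5,0,0,0,-0.4],[0,0,-1.5,0,0,0,-0.4],[0,0,-1.5,0,0,0,-0.4],[0,0,-1.5,0,0,0,-0.4],[0,0,-1.5,0,0,0,-0.4],[1,-2,-1,0,0,0,-0.4],[1,-2,-1,0,0,0,-0.4],[1,-2,-1,0,0,0,-0.4],[1,-2,0,0,0,0,-0.4],[1,-2,0,0,0,0,-0.4],[1,-2,0,0,0,0,-0.4],[0,0,0,0,0,0,-0.4],[0,0,0,0,0,0,-0.4]]' >/dev/null; python3 k.py
python3 - <<'E'
from h import *
import cv2
t=viewer.read_camera("top")["frame"][165:285,280:420]; s=viewer.read_camera("side")["frame"][190:290,225:375]
f=lambda i,h:cv2.resize(i,(int(i.shape[1]*h/i.shape[0]),h))
cv2.imwrite("pics/d3.png",np.hstack([f(t,320),f(s,320)])[:,:800,::-1])
E
```

```text
t 12.2 ang 0.726 r 0.1133 yaw 0.685 F tool [ 0.3 -0.4  0.7] open 0.0615 z 0.0513
t 13.8 ang 1.307 r 0.2131 yaw 0.685 F tool [ 0.5  0.  -0.1] open 0.0618 z 0.1918
```

View pics/d3.png

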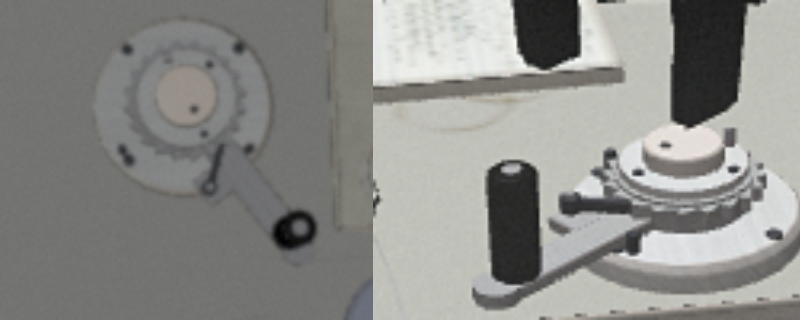

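The picture shows the knob at about (391,251) in full-frame pixels, with the lever against its stop pin. The plate has turned: the pin is now upper-left at about (353.5,187.5). The gripper is clear. I'll check the angles and hand in.

```bash
python3 - <<'E'
from h import *
from plant import arm
t=viewer.read_camera("top");C=np.array([.569,.0757])
k=back(t,390.6,251.3,.08)[:2]-C;p=back(t,353.5,187.5,.053)[:2]-C
a=np.arctan2(-k[1],-k[0]);print(a,np.hypot(*k),np.arctan2(p[1],p[0])-np.arctan2(-.0208,.0176))
if a>.6: print(arm.job_done())
E
```

```text
0.619858813250746 0.11403505717504382 0.5993107243092546
the job is handed in; nothing more can be done
None
```

I swung the lever clockwise to its stop and the plate stayed put. I then swung it counter-clockwise to the other stop, where it carried the plate round, let go there and handed the job in. The contact force rose to about 12.5 N at each stop. My rough check on the last picture put the lever at 0.62 rad (stop at 0.65) and the plate's turn at about 0.6 rad. The pin reading behind that plate turn is uncertain; by eye it looked nearer 1.3 rad.

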